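# Load the balance post and fit the cover

## Robot

A 6-joint arm with a two-finger parallel gripper is mounted at the origin on the work surface. World frame = base frame: x ahead of the robot, y to its left, z up, the work surface at z = 0. Lengths are in m, angles in degrees, forces in N, time in s.
With the tool pointing down it reaches from about 0.25 to 0.85 m from the base axis. Payload 12.5 kg.
Tool frame: the origin (TCP) lies at the very end of the fingers, on their centre line; the grasp point (between the pads) lies 19 mm behind it; z points along the fingers, x is the direction in which the jaws open and shut, and the axes are right-handed (so a half turn about z gives the same grasp; the last joint's range is limited). The gripper opens to 93 mm and grips with 3 to 60 N. Pads are 15 mm wide; open, the fingers measure 128 mm over their backs; the gripper's body (75 mm by 188 mm) begins 65 mm behind the grasp point.
Start: joints at [-74.347, 20.094, 94.641, -0, 65.266, -4.847], TCP at [0.193, -0.515, 0.219] pointing down, gripper open.
Joint ranges: [-157.81, 157.81], [-45, 120.19], [0.68, 151.7], [-89.99, 269.99], [4.06, 180], [-164.3, 164.3]. Speed limits (degrees/s): [127.2, 127.2, 159.86, 180, 180, 180].

## Interface

Orientations are given as [roll, pitch, yaw] about the fixed x, y, z axes, in that order (R = Rz(yaw) Ry(pitch) Rx(roll)).
In Python, from workcell import sensors, capture, camera_model, arm, models gives the robot as it stands. The module is installed in compiled form; this text tells all that it offers.
- The arm moves only by the tool play_rows, never from a script. Its arguments are lists of equal length, an entry for each row: "jaw": the opening, from -1 (shut) to 1 (fully open), so that 0 is half open; "linear": the shift along the tool's x, y, z in mm, a list of three; "rotation": the turn, a rotation vector about the tool's x, y, z in rad, a list of three. In form: {"jaw": [jaw, ...], "linear": [[x, y, z], ...], "rotation": [[ax, ay, az], ...]}. A call has 1 to 20 rows; each row shifts and turns the commanded pose from where the row before left it, along the tool's axes as they then stand; what a row does not reach is not made up. A row lasts 1/8 s, in which the tool goes at most 62.5 mm and 10.7 degrees, less where a joint would pass 70% of its speed; a pose out of reach is approached as far as the arm can. A call is refused whole if a number of a shift passes 62.5 or a number of a turn 0.188, either way. A call with a gripper value outside its range is refused whole. The fingers move at their own pace and stop on an object; "squeeze" is the grip in N (left out, the last holds). Time passes only in rows, so rows that do not move let the fingers close. It gives the time, the measured TCP pose, the force and the opening at its end, in the units of the state.
- sensors.read_state(): the state, without advancing time (a new reading comes with each control period).
- capture(name): name is "scene" or "top" or "wrist"; returns the picture (384x512x3 uint8, blue, green, red); there is no depth.
- camera_model(name): a dict with "fx", "fy", "cx", "cy" (pixels), "k1" (the pictures are not rectified: a ray, as slopes to the right and down, at radius r is drawn at 1 + k1 r^2 times it, then the intrinsics apply), "world_from_camera" (4x4, takes a point from camera to world coordinates); the wrist camera has in their place "tool_from_camera" (4x4, takes a point from camera to tool coordinates, whose origin is the TCP and whose axes are the tool frame's). Camera axes: x right, y down, z forward; pixel columns grow to the right and rows downward; lengths in m; the calibration is good to about 2 mm. A picture is of the moment at which its call begins: read the wrist's pose just before it. camera_model takes no time and is no camera call.
- arm.hand_in(): hands the job in, once; it reports no verdict.
Trained networks look in the newest picture that a camera, given by its name, has taken for a name from the list of things; names that differ only in an ending like _2 or _b are one class to them, and where a whole thing is asked for, a point or a joint stands for the part that bears it (a point fixed in the world has none). Each returns a list of dicts, best first, with "confidence" (0 to 1); they miss things now and then, are a little off and sometimes report something else, mostly with a low value. They report only what shows in the picture. A call takes as long as a camera call. They do not tell look-alikes from the thing itself.
- models.cut_out(query, camera): "pixels" (384x512 bool, what is visible of it) and "extent" ([centre column, centre row, width, height] in pixels, round what is visible of it).
The state is a dict: "time_s": time; "q": joint angles; "dq": joint speeds; "tau": joint torques, N m; "tool_pos": TCP position; "ee_rot": TCP orientation; "wrist_force": force on the tool from outside, world axes, zero at the start; "ft_torque": the same for the moment, N m; "finger_gap": opening from 0.0 (shut) to 1.0 (fully open).
Only numpy, scipy, OpenCV 4.12 (cv2) and the standard library are available. Lean on these libraries where they do the work, as an engineer would, in place of code of your own. Each camera call takes 0.05 s, during which the arm holds its last target.

## Task

Slide the square sample pan, without lifting it, along the loading shelf and across the gap until it sits centred and square on the narrow balance post alone, clear of the shelf. Then set the cover plate over the pan: lower it level and gently, without dropping it, over the two guide pins until it rests fully down on both shoulders. Leave the other things on the bench where they are.

Things in the scene. Friction and masses are not known exactly. Their poses are not given: they have to be found in the camera images.
- post_top (a point): Centre of the top face of the balance post, 70 mm above the bench. The post's top is a small aluminium plate 36 mm (along this frame's x) by 60 mm (along y), in the middle of a fixed rig. +x is the direction in which the pan is slid from the shelf onto the post; z is up. The post is rigid and does not sink.
- shelf: Fixed steel loading shelf, a flat plate on legs, its top level with the post's top. Origin at bench height straight below post_top, same axes: its top spans x = -205 to -62 mm, y = -60 to +60 mm, no lips. Between shelf and post (begins at x = -18) is an open gap of 44 mm. The rig's base plate below is 12 mm thick.
- pan_mid (a point): Centre, half-way up (10 mm), of the loose sample pan: square steel tray filled flush with grey board, 100 x 100 x 20 mm tall, 0.4 to 0.75 kg. Starts on the shelf, centre at x = -148 to -120 mm from post_top, within 6 mm of the centre line and 0.1 rad of square. Any of its four sides may lead. It tips off if its centre passes over 18 mm beyond the post's centre.
- cover_seat (a point): Centre of the place where the underside of the cover comes to rest, 112 mm above the bench, straight above post_top and with the same axes. The two round shoulders (20 mm diameter, their tops at this height) stand at y = -95 and y = +95 mm; from each a steel guide pin of 10 mm diameter rises 32 mm, its top 12 mm tapered to 3 mm.
- cover_mid (a point): Centre, half-way up, of the loose cover's plate: aluminium, 70 mm (its x) by 240 mm (its y), 8 mm thick, with two through holes of 16 mm diameter at y = -95 and +95 mm on its centre line; about 0.42 kg in all. It starts flat on the bench, handle up. Either way round fits.
- cover_handle (a point): Centre of the cover's black bar handle, 45 mm above the plate's underside and straight above its centre, same axes as cover_mid. The bar is 14 mm wide (plate x), 90 mm long (plate y), 14 mm tall, on two posts (10 mm diameter, at y = -35 and +35 mm); the room under the bar is 30 mm.
- jar: Bystander, not to be disturbed: amber glass jar with white lid, 85 tall, diameter 60 mm; origin at the centre of its underside.
- meter: Bystander, not to be disturbed: grey hand-held meter lying on its back, 120 x 75 x 35 mm; origin at the centre of its underside.
- wrench: Bystander, not to be disturbed: steel wrench lying flat, length 180 mm; origin at the middle of its length, underside.
- dish: Bystander, not to be disturbed: white ceramic dish, 30 tall, diameter 84 mm; origin at the centre of its underside.
Mind the look-alikes: they are no part of the job. Of the things shaped like the part that bears cover_mid, the aluminium one is meant.

How it is judged (in metres and radians):
On the way, in this order (a step that is already met when the one before it is completed fails the run):
1. the pan sits centred on the balance post alone (x of pan_mid in the frame of post_top between -0.008 and 0.008 m and y of pan_mid in the frame of post_top between -0.014 and 0.014 m and z of pan_mid in the frame of post_top between 0.0075 and 0.0125 m and angle between pan_mid's own z axis and vertical below 0.04 rad and (angle between the x axis of pan_mid and the x axis of post_top, either way round below 0.12 rad or angle between the x axis of pan_mid and the y axis of post_top, either way round below 0.12 rad) and contact force between pan and shelf below 0.1 N and linear speed of pan below 0.02 m/s), for 0.2 s.
2. the cover is fully down on both shoulders over the pins (horizontal distance between cover_mid and cover_seat below 0.006 m and z of cover_mid in the frame of cover_seat between 0.001 and 0.0065 m and angle between cover_mid's own z axis and vertical below 0.04 rad and angle between the y axis of cover_mid and the y axis of cover_seat, either way round below 0.06 rad), for 0.2 s.
At the end, for the whole second after the job is handed in: Pan flat on the post alone (2.5 mm, 0.04 rad), centred within 8 mm along the slide and 14 mm sideways, square within 0.12 rad, off the shelf; cover down on both shoulders over the pins (height 3 mm, centre 6 mm, level 0.04 rad, in line 0.06 rad); both at rest (all of step 1 and all of step 2 and linear speed of cover below 0.02 m/s); the robot touches nothing.
It fails at once if the pan is lifted more than 12 mm off the shelf and post (z of pan_mid in the frame of post_top above 0.022 m).
It fails at once if the pan falls off the post or shelf (z of pan_mid in the frame of post_top below -0.01 m).
It fails at once if the cover is dropped on the rig (faster than 0.4 m/s among the pins) (horizontal distance between cover_mid and cover_seat below 0.03 m and z of cover_mid in the frame of cover_seat below 0.036 m and linear speed of cover above 0.4 m/s).
It fails at once if the cover is tilted more than 0.15 rad among the pins (horizontal distance between cover_mid and cover_seat below 0.03 m and z of cover_mid in the frame of cover_seat below 0.036 m and angle between cover_mid's own z axis and vertical above 0.15 rad).
It fails at once if a bystander is moved more than 20 mm (distance of any of jar, meter, wrench, dish from where it was at the start of the episode above 0.02 m).
It also fails if it takes over 64 s, if anything falls off the work surface, if the arm or the gripper's body presses on something with over 40 N, if the wrist force passes 120 N, or if a joint passes its speed limit or range.

## Working session

There is one attempt and no reset: what is moved stays moved. The work goes in short steps, Python scripts to look and compute and a tool call to move; the robot and the scene stay as the last step left them, time stands still between calls to the robot, and variables do not carry over. Pictures are saved under pics/ and viewed, and the job is handed in when it is done.

Besides the shell and the picture viewer there is one more tool, called in YAML: its name, and indented under it one key for each argument. play_rows: Moves the arm, as the interface text tells. Its arguments: {"type":"object","properties":{"jaw":{"type":"array"},"linear":{"type":"array"},"rotation":{"type":"array"},"squeeze":{"type":"number"}},"required":["jaw","linear","rotation"]}

```bash
ls; mkdir -p pics
python3 - <<'E'
from workcell import sensors, capture, camera_model, arm, models
import cv2,json
print(sensors.read_state())
for n in ["scene","top","wrist"]:
    im=capture(n); cv2.imwrite(f"pics/{n}0.png",im)
    print(n,camera_model(n))
E
```

```text
pics
{'time_s': 0.0, 'q': array([-7.43464358e+01,  2.01240698e+01,  9.46769489e+01, -5.44417521e-04,
        6.52658182e+01, -4.84740948e+00]), 'dq': array([-0.01387529,  0.02026656, -0.04280542,  0.04424622,  0.10059216,
        0.01101772]), 'tau': array([ 3.29804507e-04, -4.97320783e+01, -2.85260421e+01,  6.99468981e-02,
        2.55553960e-02, -9.01405406e-05]), 'tool_pos': array([ 0.19254899, -0.51482403,  0.218104  ]), 'ee_rot': array([-1.79994845e+02,  6.66396249e-02, -6.94987953e+01]), 'wrist_force': array([ 0.56190961,  0.99735859, -0.2404863 ]), 'ft_torque': array([-0.05286248, -0.01069232, -0.01650366]), 'finger_gap': 1.000378656094074}
scene {'fx': 356.8448438886914, 'fy': 356.8448438886914, 'cx': 250.3922818330274, 'cy': 189.7773854488023, 'k1': -0.0084433578770557, 'world_from_camera': array([[-0.19546473,  0.64329948, -0.74024275,  1.37276608],
       [ 0.98050219,  0.11262307, -0.16103262,  0.23915753],
       [-0.02022379, -0.75728583, -0.65277038,  0.80223623],
       [ 0.        ,  0.        ,  0.        ,  1.        ]])}
top {'fx': 387.81944699773396, 'fy': 387.81
[... 158 characters left out ...]
5,  0.4237458 ],
       [-0.99985535,  0.0159231 ,  0.00597748,  0.06133665],
       [-0.00720998, -0.0785062 , -0.99688755,  1.66484137],
       [ 0.        ,  0.        ,  0.        ,  1.        ]])}
wrist {'fx': 315.6606692698897, 'fy': 315.6606692698897, 'cx': 253.40283016858865, 'cy': 191.8598358783787, 'k1': -0.003574715758260533, 'tool_from_camera': array([[ 9.99998023e-01, -1.09078807e-03, -1.66264379e-03,
         5.64804515e-04],
       [ 1.48853634e-03,  9.65019529e-01,  2.62173785e-01,
        -7.22320758e-02],
       [ 1.31850769e-03, -2.62175741e-01,  9.65019245e-01,
        -1.65390648e-01],
       [ 0.00000000e+00,  0.00000000e+00,  0.00000000e+00,
         1.00000000e+00]])}
```

View pics/scene0.png

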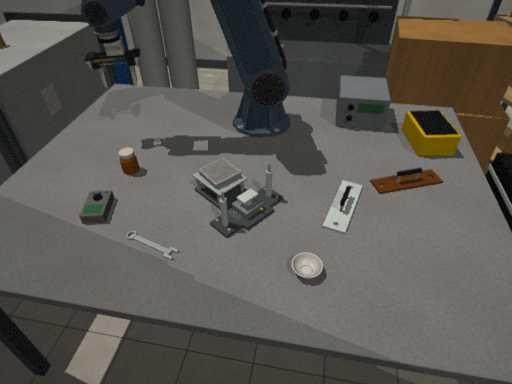

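View pics/top0.png

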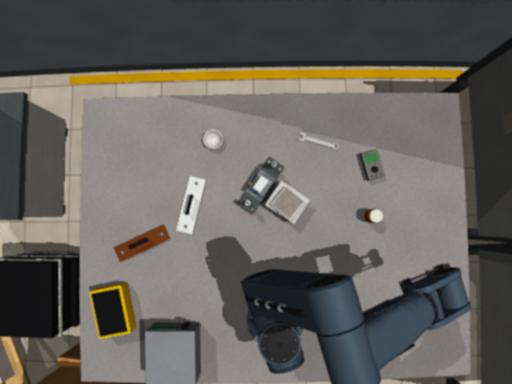

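View pics/wrist0.png

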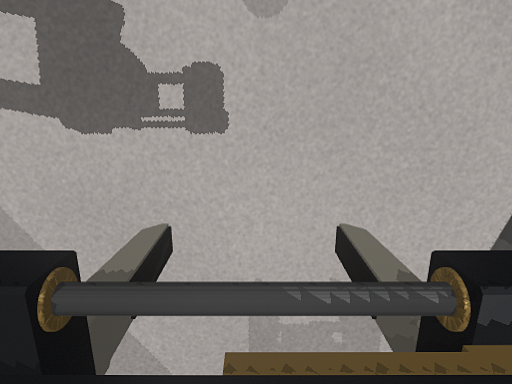

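The top picture shows the rig at about (265,185), the pan at (288,202), the aluminium cover at (190,205), and a brown look-alike at (142,242). Next I'll look closer and run the networks.

```bash
cat > h.py <<'E'
import numpy as np,cv2
from workcell import sensors, capture, camera_model, arm, models
from scipy.spatial.transform import Rotation as R
def T_wc(name,st=None):
    m=camera_model(name)
    if 'world_from_camera' in m: return m,m['world_from_camera']
    st=st or sensors.read_state()
    T=np.eye(4);T[:3,:3]=R.from_euler('xyz',st['ee_rot'],degrees=True).as_matrix();T[:3,3]=st['tool_pos']
    return m,T@m['tool_from_camera']
def proj(P,name,mt=None):
    m,T=mt or T_wc(name)
    P=np.atleast_2d(P);c=(P-T[:3,3])@T[:3,:3]
    s=c[:,:2]/c[:,2:];r2=(s**2).sum(1,keepdims=True);s=s*(1+m['k1']*r2)
    return s*[m['fx'],m['fy']]+[m['cx'],m['cy']]
def unproj(uv,z,name,mt=None):
    m,T=mt or T_wc(name)
    d=(np.atleast_2d(uv)-[m['cx'],m['cy']])/[m['fx'],m['fy']];s=d.copy()
    for _ in range(20): s=d/(1+m['k1']*(s**2).sum(1,keepdims=True))
    r=np.c_[s,np.ones(len(s))]@T[:3,:3].T
    k=(z-T[2,3])/r[:,2]
    return T[:3,3]+r*k[:,None]
E
python3 - <<'E'
from h import *
for cam in ["top","scene"]:
    im=capture(cam)
    for q in ["pan_mid","cover_mid","shelf","cover_handle","jar","meter","wrench","dish"]:
        for d in models.cut_out(q,cam)[:3]:
            e=d['extent']; print(cam,q,round(d['confidence'],2),np.round(e,1),d['pixels'].sum())
            np.save(f"m_{cam}_{q}_{int(e[0])}.npy",d['pixels'])
im=cv2.imread("pics/top0.png")[140:260,160:330];cv2.imwrite("pics/topc.png",cv2.resize(im,None,fx=4.5,fy=4.5,interpolation=cv2.INTER_CUBIC))
im=cv2.imread("pics/scene0.png")[140:250,180:370];cv2.imwrite("pics/scenec.png",cv2.resize(im,None,fx=4.2,fy=4.2,interpolation=cv2.INTER_CUBIC))
E
```

```text
top pan_mid 0.77 [291.8 202.2  31.   31.7] 578
top cover_mid 0.91 [190.2 204.2  25.2  59.3] 986
top cover_mid 0.76 [143.9 244.2  51.8  34.7] 909
top shelf 0.94 [287.5 204.2  39.3  40.5] 370
top cover_handle 0.85 [141.6 246.5  54.7  38.4] 910
top cover_handle 0.57 [190.6 204.7  24.9  54.4] 896
top cover_handle 0.41 [372.5 216.1  15.4  16.1] 214
top jar 0.8 [373.9 216.8  17.3  13.7] 166
top meter 0.73 [372.1 165.1  23.9  31. ] 529
top meter 0.5 [316.9 141.   34.8  18.2] 165
top wrench 0.61 [318.3 141.8  35.8  17.7] 201
top dish 0.74 [214.6 138.8  23.1  17.2] 275
top dish 0.25 [191.1 204.7  26.4  55. ] 958
scene pan_mid 0.85 [220.7 172.4  40.4  25.8] 763
scene cover_mid 0.68 [344.3 209.2  37.4  55.3] 1238
scene cover_mid 0.56 [407.5 181.   77.3  26.6] 1123
scene cover_mid 0.45 [129.1 161.1  23.7  25.7] 449
scene shelf 0.6 [218.9 186.7  55.8  29.2] 373
scene shelf 0.24 [236.8 200.2  82.4  70.5] 3008
scene cover_handle 0.88 [408.6 181.9  73.3  24.1] 1078
scene cover_handle 0.58 [344.6 207.6  38.7  53.5] 1161
scene jar 0.96 [129.1 160.2  17.9  24.9] 400
scene meter 0.82 [ 96.  207.2  37.1  30.9] 845
scene meter 0.55 [152.1 245.2  48.8  27.7] 349
scene wrench 0.63 [240.2 201.   87.7  73. ] 2979
scene wrench 0.59 [151.6 245.9  47.7  28.4] 305
scene dish 0.84 [307.9 266.1  27.6  29.7] 678
```

View pics/topc.png

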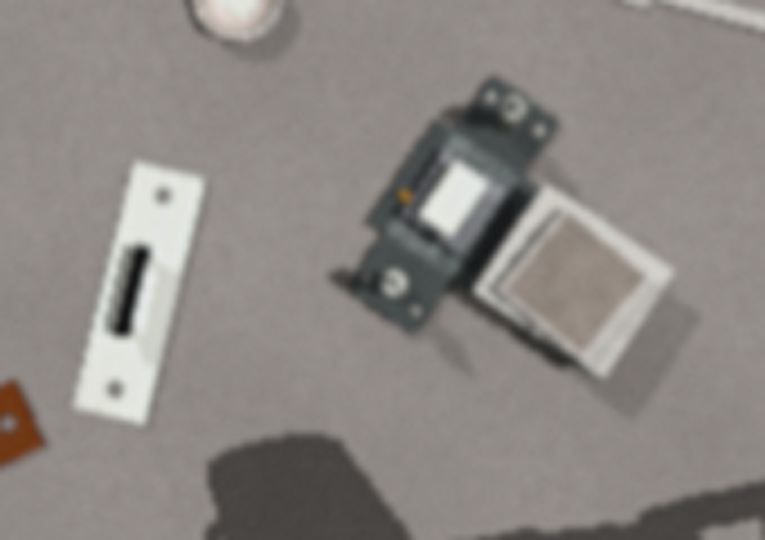

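View pics/scenec.png

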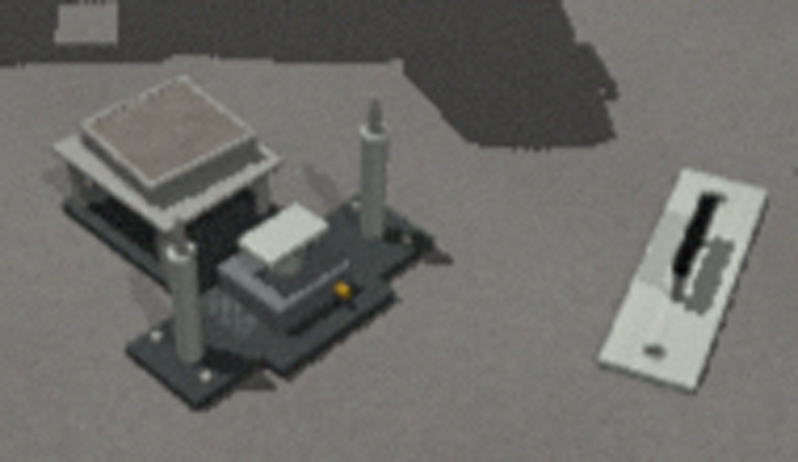

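```bash
cat > fit0.py <<'E'
from h import *
from scipy.optimize import least_squares
def c(l,s,o): return (np.array(l,float)+.5)/s-.5+np.array(o)
tp=lambda l:c(l,4.5,[160,140]); sc=lambda l:c(l,4.2,[180,140])
rig=[("top",[-.205,-.06,.07],0),]
# shelf corners assumed: slide dir points from shelf to post
topobs=tp([(449,163),(490,178),(466,238),(417,216),(543,187),(677,272),(603,378),(475,290),(515,105),(394,281)])
# slide dir in top img = up-left ; +y (left of slide) in img = down-left
topP=[(.018,-.03,.07),(-.018,-.03,.07),(-.018,.03,.07),(.018,.03,.07),(-.062,-.06,.07),(-.205,-.06,.07),(-.205,.06,.07),(-.062,.06,.07),(0,-.095,.112),(0,.095,.112)]
scobs=sc([(295,205),(328,225),(272,264),(240,243),(55,150),(280,157),(374,130),(179,248)])
scP=[(-.018,.03,.07),(.018,.03,.07),(.018,-.03,.07),(-.018,-.03,.07),(-.205,-.06,.07),(-.062,.06,.07),(0,.095,.112),(0,-.095,.112)]
def W(p,P):
    P=np.array(P);cs,sn=np.cos(p[2]),np.sin(p[2]);o=P.copy();o[:,0]=p[0]+cs*P[:,0]-sn*P[:,1];o[:,1]=p[1]+sn*P[:,0]+cs*P[:,1];return o
mt,ms=T_wc("top"),T_wc("scene")
def res(p,which="ts"):
    r=[]
    if 't' in which: r.append(proj(W(p,topP),"top",mt)-topobs)
    if 's' in which: r.append(proj(W(p,scP),"scene",ms)-scobs)
    return np.concatenate(r).ravel()
x0=[*unproj(topobs[:4].mean(0),.07,"top")[0,:2],.6]
for w in ["ts","t","s"]:
    f=least_squares(res,x0,loss='soft_l1',args=(w,));print(w,np.round(f.x,4),np.round(f.fun.reshape(-1,2),1).tolist())
# pan, cover, via masks minAreaRect
import glob
for n,z,cam in [("m_top_pan_mid_291",.09,"top"),("m_top_cover_mid_190",.008,"top"),("m_scene_cover_mid_344",.008,"scene"),("m_scene_pan_mid_220",.09,"scene")]:
    m=np.load(n+".npy").astype(np.uint8);ct=max(cv2.findContours(m,0,1)[0],key=len)[:,0]
    w=unproj(ct,z,cam)[:,:2]*1000
    print(n,cv2.minAreaRect(w.astype(np.float32)))
for q,z in [("jar_373",0.085),("meter_372",.035),("wrench_318",0),("dish_214",.03)]:
    m=np.load(f"m_top_{q}.npy");v=np.argwhere(m)[:,::-1].mean(0);print(q,unproj(v,z,"top"))
# cover by clicks (top)
tc=tp([(138,162),(205,178),(145,424),(75,408)]);w=unproj(tc,.008,"top");print(w,w.mean(0),np.degrees(np.arctan2(*(w[0]+w[1]-w[2]-w[3])[1::-1])))
w=unproj(tp([(163,196),(115,389)]),.008,"top");print(w,w.mean(0))
w=unproj(sc([(686,170),(768,190),(695,390),(600,362)]),.008,"scene");print(w,w.mean(0),np.degrees(np.arctan2(*(w[0]+w[1]-w[2]-w[3])[1::-1])))
# pan top
w=unproj(tp([(570,207),(645,280),(590,350),(510,288)]),.09,"top");print('pan',w,w.mean(0))
w=unproj(sc([(183,77),(255,130),(153,187),(82,130)]),.09,"scene");print('pan',w,w.mean(0))
E
python3 fit0.py
```

```text
ts [0.5671 0.0531 0.9586] [[1.6, -0.6], [-0.3, 0.9], [-3.1, -0.5], [0.5, -0.5], [0.8, -1.1], [-0.2, -0.6], [0.1, 0.0], [-0.4, 0.0], [-0.3, 0.3], [0.1, 0.2], [0.3, -0.8], [0.4, -0.3], [-0.4, -0.3], [-0.7, -0.9], [-0.9, -1.1], [1.2, 0.2], [0.0, 0.1], [0.5, 0.6]]
t [0.5662 0.0532 0.9585] [[1.6, -0.4], [-0.3, 1.1], [-3.1, -0.3], [0.5, -0.3], [0.8, -0.9], [-0.2, -0.4], [0.1, 0.2], [-0.4, 0.2], [-0.3, 0.5], [0.1, 0.4]]
s [0.5684 0.0533 0.9637] [[0.2, -0.6], [0.4, -0.0], [-0.4, -0.0], [-0.8, -0.6], [-1.2, -0.7], [1.1, 0.5], [-0.1, 0.3], [0.6, 1.0]]
m_top_pan_mid_291 ((489.33697509765625, -54.57429504394531), (97.90287780761719, 101.97120666503906), 48.55501174926758)
m_top_cover_mid_190 ((489.41314697265625, 353.6187744140625), (77.42280578613281, 247.27084350585938), 75.68473052978516)
m_scene_cover_mid_344 ((490.98236083984375, 352.5790710449219), (75.18637084960938, 258.61749267578125), 76.61221313476562)
m_scene_pan_mid_220 ((495.48870849609375, -51.62310028076172), (120.88231658935547, 113.58362579345703), 49.52813720703125)
jar_373 [[ 0.42503367 -0.40121803  0.085     ]]
meter_372 [[ 
[... 338 characters left out ...]
57901371 0.33109113 0.008     ]
 [0.39567025 0.37777141 0.008     ]] [0.48734198 0.35443127 0.008     ]
[[0.36550326 0.35176976 0.008     ]
 [0.3803144  0.41748267 0.008     ]
 [0.61426998 0.35885707 0.008     ]
 [0.59867079 0.29167789 0.008     ]] [0.48968961 0.35494685 0.008     ] 165.74040068413046
pan [[ 0.55535932 -0.05161765  0.09      ]
 [ 0.48812881 -0.11800016  0.09      ]
 [ 0.4258919  -0.06692395  0.09      ]
 [ 0.48289004  0.0040907   0.09      ]] [ 0.48806752 -0.05811277  0.09      ]
pan [[ 0.41765536 -0.06081436  0.09      ]
 [ 0.47658093  0.01232156  0.09      ]
 [ 0.55715948 -0.04756674  0.09      ]
 [ 0.49951776 -0.12092685  0.09      ]] [ 0.48772838 -0.0542466   0.09      ]
```

Both cameras agree on the layout:

| Item | Position (m) | Yaw |
|---|---|---|
| Post | (0.567, 0.053) | 55° |
| Pan | (0.488, -0.056) | about 49° |
| Cover | (0.488, 0.354) | long axis at -14° |

I'll move above the rig with the tool x axis across the slide and take a wrist view.

play_rows:
  jaw: [0.3,0.3,0.3,0.3,0.3,0.3,0.3,0.3,0.3,0.3,0.3,0.3,0.3,0.3,0.3,0.3,0.3,0.3,0.3,0.3]
  linear:
    - [0,0,-5]
    - [0,0,-5]
    - [0,0,-5]
    - [0,0,-5]
    - [-1.4,-40,-4]
    - [-1.4,-40,-4]
    - [-1.4,-40,-4]
    - [-1.4,-40,-4]
    - [-1.4,-40,-4]
    - [-1.4,-40,-4]
    - [-1.4,-40,-4]
    - [-1.4,-40,-4]
    - [-1.4,-40,-4]
    - [-1.4,-40,-4]
    - [-1.4,-40,-4]
    - [-1.4,-40,-4]
    - [-1.4,-40,-4]
    - [-1.4,-40,-4]
    - [0,0,0]
    - [0,0,0]
  rotation:
    - [0,0,-0.15]
    - [0,0,-0.15]
    - [0,0,-0.15]
    - [0,0,-0.15]
    - [0,0,0]
    - [0,0,0]
    - [0,0,0]
    - [0,0,0]
    - [0,0,0]
    - [0,0,0]
    - [0,0,0]
    - [0,0,0]
    - [0,0,0]
    - [0,0,0]
    - [0,0,0]
    - [0,0,0]
    - [0,0,0]
    - [0,0,0]
    - [0,0,0]
    - [0,0,0]

```text
time_s: 3.55
tool_pos: [0.4985, -0.0461, 0.2945]
ee_rot: [180.0, 0.0, -35.1]
wrist_force: [-0.1, 0.0, 0.7]
finger_gap: 0.655
```

Run:
```python
from h import *
st=sensors.read_state();im=capture("wrist")
print(st['time_s'],st['tool_pos'],st['ee_rot'],st['wrist_force'])
cv2.imwrite("pics/w1.png",cv2.resize(im,None,fx=1.5,fy=1.5,interpolation=cv2.INTER_CUBIC))
import pickle;pickle.dump(st,open("w1.pkl","wb"))
```

```text
3.55 [ 0.49846581 -0.04610803  0.29445789] [ 1.79977570e+02  1.70427276e-02 -3.51043414e+01] [-0.091625    0.04837466  0.73824316]
```

View pics/w1.png

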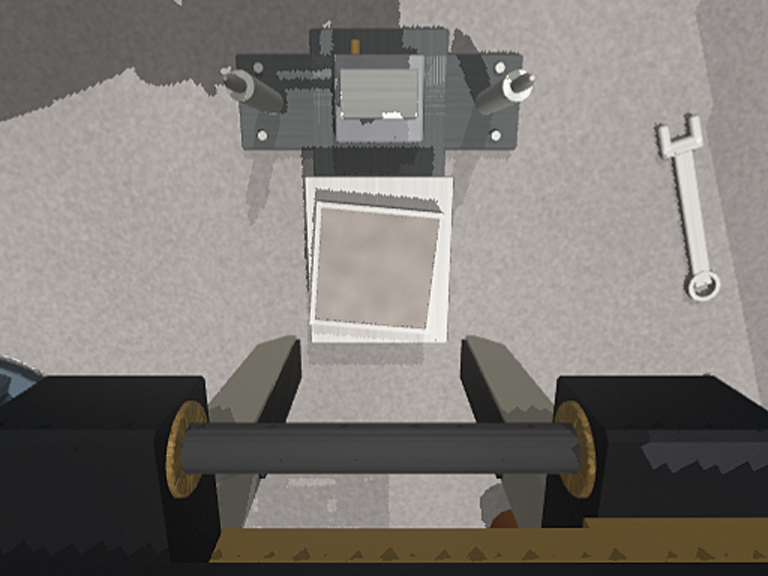

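The wrist view shows the shelf corners near (305,178) and (453,178), the pan top between (316,203) and (427,330), the post plate at (380,93), and the pins at (226,71) and (532,77). I'll fit the pose from these.

```bash
cat > fit1.py <<'E'
from h import *
import pickle
from scipy.optimize import least_squares
st=pickle.load(open("w1.pkl","rb"));mt=T_wc("wrist",st)
c=lambda l:(np.array(l,float)+.5)/1.5-.5
obs=c([(305,178),(453,178),(447,342),(341,69),(416,69),(420,116),(341,119),(226,71),(532,77)])
P=np.array([(-.062,.06,.07),(-.062,-.06,.07),(-.205,-.06,.07),(.018,.03,.07),(.018,-.03,.07),(-.018,-.03,.07),(-.018,.03,.07),(0,.095,.144),(0,-.095,.144)])
def W(p,P):
    cs,sn=np.cos(p[2]),np.sin(p[2]);o=P.copy();o[:,0]=p[0]+cs*P[:,0]-sn*P[:,1];o[:,1]=p[1]+sn*P[:,0]+cs*P[:,1];return o
f=least_squares(lambda p:(proj(W(p,P),"wrist",mt)-obs).ravel(),[.567,.053,.96],loss='soft_l1')
print(np.round(f.x,4),np.degrees(f.x[2]),np.round(f.fun.reshape(-1,2),1).tolist())
def rig(w,p): d=np.atleast_2d(w)[:,:2]-p[:2];cs,sn=np.cos(p[2]),np.sin(p[2]);return np.c_[d@[cs,sn],d@[-sn,cs]]
w=unproj(c([(316,203),(442,213),(427,330),(310,324)]),.09,"wrist",mt)
r=rig(w,f.x);print(r*1000,r.mean(0)*1000, np.linalg.norm(np.roll(r,1,0)-r,axis=1)); print(rig(st['tool_pos'],f.x)*1000)
im=cv2.imread("pics/w1.png");q=proj(W(f.x,P),"wrist",mt)*1.5
for a in q: cv2.circle(im,tuple(int(v) for v in a),3,(0,0,255),1)
cv2.imwrite("pics/w1b.png",im)
E
python3 fit1.py
```

```text
[0.5674 0.0535 0.954 ] 54.662490498749264 [[-0.3, -1.2], [0.8, -1.0], [0.1, 0.8], [-0.7, -0.7], [2.1, -0.6], [-1.3, 1.6], [-0.1, -0.6], [-0.5, 4.0], [0.7, 0.5]]
[[ -81.51555367   48.780485  ]
 [ -88.9186576   -48.74830483]
 [-185.31953355  -39.84294822]
 [-180.35927461   56.99911004]] [-134.02825486    4.2970855 ] [0.09918481 0.09780936 0.09681133 0.09696901]
[[-121.10237636   -1.32810081]]
```

View pics/w1b.png

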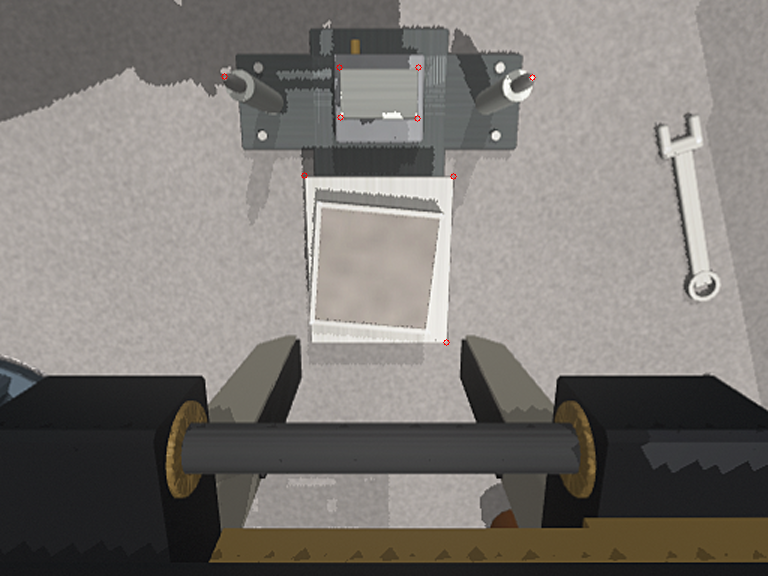

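play_rows:
  jaw: [0.3,0.3,0.3,0.3,0.3,0.3,0.3,0.3,0.3,0.3,0.3,0.3,0.3,0.3,0.3]
  linear:
    - [-1,20,0]
    - [-1,20,0]
    - [-1,20,0]
    - [-1,20,0]
    - [-1,11,0]
    - [0,0,30]
    - [0,0,30]
    - [0,0,30]
    - [0,0,30]
    - [0,0,30]
    - [0,0,30]
    - [0,0,20]
    - [0,0,10]
    - [0,0,7]
    - [0,0,0]
  rotation:
    - [0,0,0.004]
    - [0,0,0]
    - [0,0,0]
    - [0,0,0]
    - [0,0,0]
    - [0,0,0]
    - [0,0,0]
    - [0,0,0]
    - [0,0,0]
    - [0,0,0]
    - [0,0,0]
    - [0,0,0]
    - [0,0,0]
    - [0,0,0]
    - [0,0,0]

```text
time_s: 5.48
tool_pos: [0.4421, -0.1173, 0.0777]
ee_rot: [-180.0, 0.0, -35.4]
wrist_force: [-0.4, 0.7, 0.1]
finger_gap: 0.657
```

```bash
cat > look.py <<'E'
from h import *
import sys,pickle
n,cam=sys.argv[1],sys.argv[2]
st=sensors.read_state();im=capture(cam)
pickle.dump(st,open(n+".pkl","wb"))
RIG=[.5674,.0535,.954]
def rig(w,p=RIG): d=np.atleast_2d(w)[:,:2]-p[:2];cs,sn=np.cos(p[2]),np.sin(p[2]);return np.c_[d@[cs,sn],d@[-sn,cs]]
print(round(st['time_s'],2),st['tool_pos'],st['ee_rot'],st['wrist_force'],rig(st['tool_pos'])*1000)
cv2.imwrite(f"pics/{n}.png",cv2.resize(im,None,fx=1.5,fy=1.5,interpolation=cv2.INTER_CUBIC))
E
python3 look.py w2 wrist
```

```text
5.47 [ 0.44211721 -0.11732063  0.0777319 ] [-1.79997679e+02  4.70507986e-04 -3.53591894e+01] [-0.38778321  0.67120079  0.09268634] [[-211.81116215    3.39075625]]
```

View pics/w2.png

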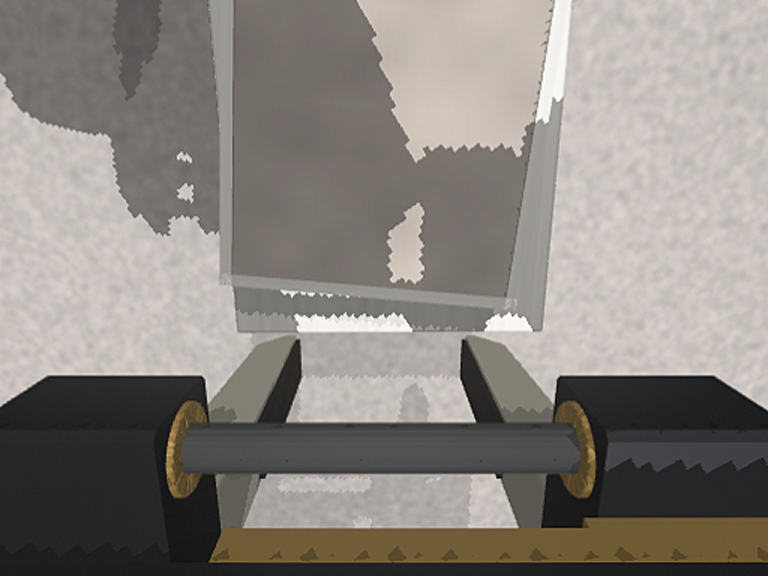

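The fingers are behind the pan: its rear edge runs from (222,283) to (508,308), and the finger inner faces are at columns 300 and 460. Start pushing.

play_rows:
  jaw: [0.3,0.3,0.3,0.3,0.3,0.3,0.3,0.3,0.3,0.3,0.3,0.3,0.3,0.3,0.3,0.3,0.3,0.3]
  linear:
    - [0,-5,0]
    - [0,-5,0]
    - [0,-5,0]
    - [0,-5,0]
    - [0,-5,0]
    - [0,-5,0]
    - [0,-5,0]
    - [0,-5,0]
    - [0,-5,0]
    - [0,-5,0]
    - [0,-5,0]
    - [0,-5,0]
    - [0,-5,0]
    - [0,-5,0]
    - [0,-5,0]
    - [0,-5,0]
    - [0,-5,0]
    - [0,0,0]
  rotation:
    - [0,0,0]
    - [0,0,0]
    - [0,0,0]
    - [0,0,0]
    - [0,0,0]
    - [0,0,0]
    - [0,0,0]
    - [0,0,0]
    - [0,0,0]
    - [0,0,0]
    - [0,0,0]
    - [0,0,0]
    - [0,0,0]
    - [0,0,0]
    - [0,0,0]
    - [0,0,0]
    - [0,0,0]
    - [0,0,0]

```text
time_s: 7.78
tool_pos: [0.4916, -0.0474, 0.0776]
ee_rot: [-180.0, -0.0, -35.3]
wrist_force: [0.2, 0.1, 0.1]
finger_gap: 0.652
```

```bash
python3 look.py w3 wrist
```

```text
7.78 [ 0.4916206  -0.04739057  0.07756897] [-1.79965645e+02 -8.91088187e-03 -3.53417042e+01] [0.20790557 0.06863429 0.14121113] [[-126.13272322    3.45835546]]
```

View pics/w3.png

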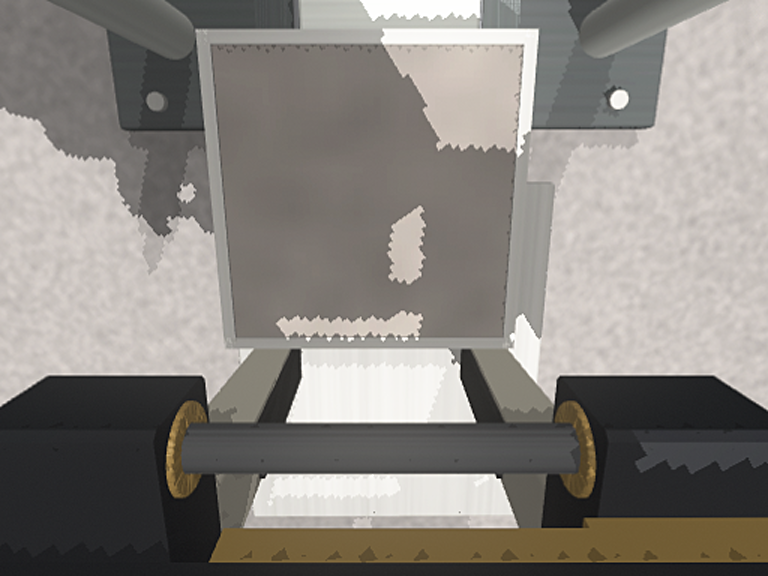

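The pan is squared: its top corners are at (197,31), (538,30), (515,346) and (226,346).

```bash
cat > pan.py <<'E'
from h import *
import sys,pickle
RIG=[.5674,.0535,.954]
def rig(w,p=RIG): d=np.atleast_2d(w)[:,:2]-p[:2];cs,sn=np.cos(p[2]),np.sin(p[2]);return np.c_[d@[cs,sn],d@[-sn,cs]]
st=pickle.load(open(sys.argv[1]+".pkl","rb"));mt=T_wc("wrist",st)
o=(np.array(eval(sys.argv[2]),float)+.5)/1.5-.5
r=rig(unproj(o,float(sys.argv[3]),"wrist",mt))*1000
print(r.round(1).tolist(),r.mean(0).round(1),'tcp',rig(st['tool_pos'])*1000)
E
python3 pan.py w3 "[(197,31),(538,30),(515,346),(226,346)]" .09
```

```text
[[-17.7, 56.9], [-17.6, -42.7], [-116.4, -43.2], [-116.3, 56.9]] [-67.   7.] tcp [[-126.13272322    3.45835546]]
```

play_rows:
  jaw: [0.3,0.3,0.3,0.3,0.3,0.3,0.3,0.3,0.3,0.3,0.3,0.3,0.3,0.3,0.3,0.3,0.3]
  linear:
    - [0.3,-4,0]
    - [0.3,-4,0]
    - [0.3,-4,0]
    - [0.3,-4,0]
    - [0.3,-4,0]
    - [0.3,-4,0]
    - [0.3,-4,0]
    - [0.3,-4,0]
    - [0.3,-4,0]
    - [0.3,-4,0]
    - [0.3,-4,0]
    - [0.3,-4,0]
    - [0.3,-4,0]
    - [0.3,-4,0]
    - [0.3,-3,0]
    - [0,-2,0]
    - [0,0,0]
  rotation:
    - [0,0,0]
    - [0,0,0]
    - [0,0,0]
    - [0,0,0]
    - [0,0,0]
    - [0,0,0]
    - [0,0,0]
    - [0,0,0]
    - [0,0,0]
    - [0,0,0]
    - [0,0,0]
    - [0,0,0]
    - [0,0,0]
    - [0,0,0]
    - [0,0,0]
    - [0,0,0]
    - [0,0,0]

```text
time_s: 9.95
tool_pos: [0.5306, -0.0005, 0.0777]
ee_rot: [-180.0, -0.0, -35.4]
wrist_force: [-0.3, -0.0, 0.2]
finger_gap: 0.652
```

```bash
python3 look.py w4 wrist; python3 look.py s4 scene
```

```text
9.95 [ 0.53055096 -0.00053776  0.0777326 ] [-1.79971257e+02 -2.17824573e-02 -3.53537722e+01] [-0.29441458 -0.00642945  0.17237348] [[-65.39493511  -1.19770125]]
10.0 [ 0.53060221 -0.00061308  0.07781769] [-1.79964655e+02 -3.23928487e-02 -3.53540303e+01] [ 0.47964024 -0.20093901  0.24808374] [[-65.42672465  -1.2830764 ]]
```

View pics/w4.png

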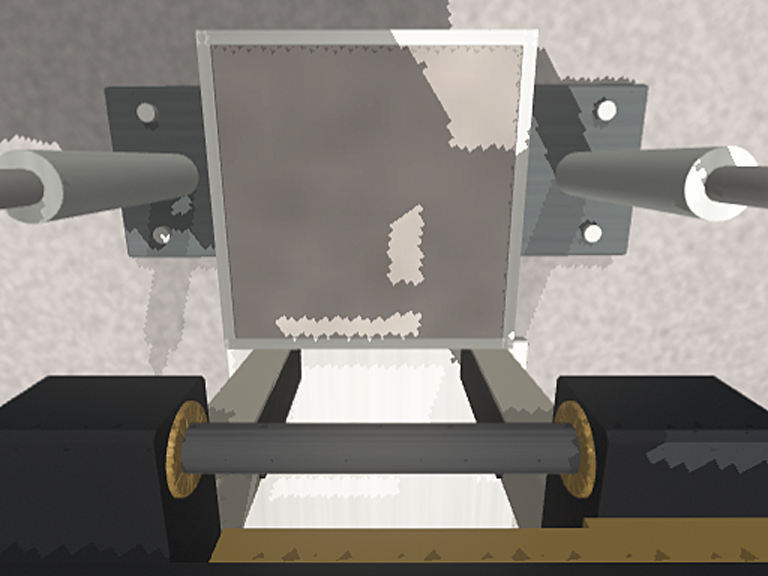

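View pics/s4.png

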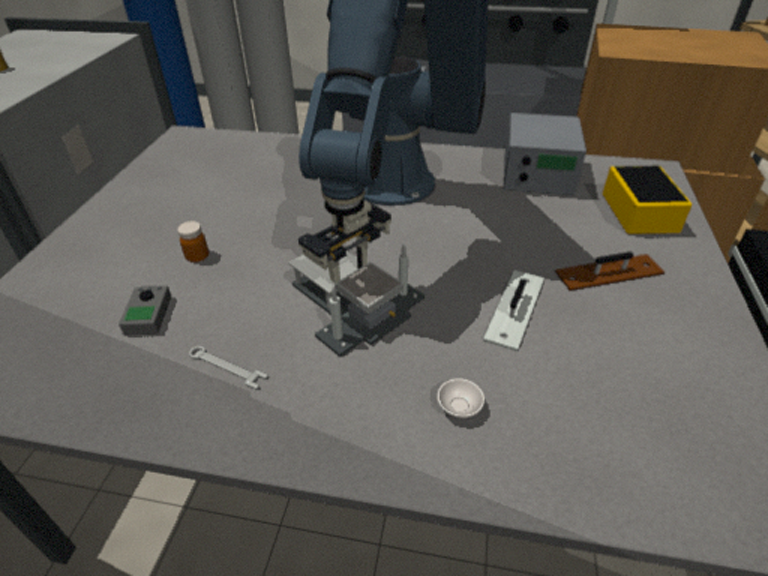

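The pan rides rigidly with the fingers. Both shoulders are visible, at (28,187) and (722,183), so I'll use them to check the along-slide position.

```bash
python3 pan.py w4 "[(197,31),(538,30),(515,346),(226,346)]" .09; python3 pan.py w4 "[(28,187),(720,183)]" .112;  python3 pan.py w4 "[(195,175),(560,174)]" .012
python3 - <<'E'
import cv2
im=cv2.imread('pics/w4.png');cv2.imwrite('pics/w4c.png',cv2.resize(im[80:270],None,fx=1,fy=2))
E
```

```text
[[43.1, 52.3], [43.2, -47.5], [-55.8, -47.9], [-55.6, 52.3]] [-6.3  2.3] tcp [[-65.39493511  -1.19770125]]
[[-0.3, 94.5], [0.4, -93.4]] [0.  0.6] tcp [[-65.39493511  -1.19770125]]
[[-0.2, 86.9], [-0.0, -86.6]] [-0.1  0.2] tcp [[-65.39493511  -1.19770125]]
```

View pics/w4c.png

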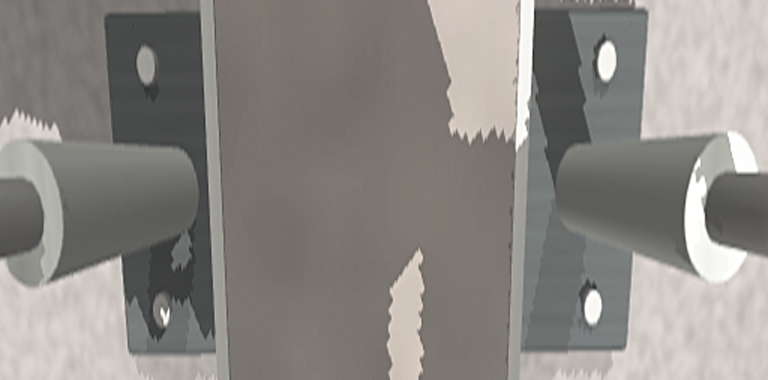

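The shoulders agree with the rig pose to within 0.5 mm. The pan is at x = -6.3 and y = +2.3 mm, so I push 6 mm more and then back off.

play_rows:
  jaw: [0.3,0.3,0.3,0.3,0.3,0.3,0.3,0.3,0.3,0.3]
  linear:
    - [0,-2,0]
    - [0,-2,0]
    - [0,-1.5,0]
    - [0,-1,0]
    - [0,0,0]
    - [0,0,0]
    - [0,5,0]
    - [0,15,0]
    - [0,20,0]
    - [0,0,0]
  rotation:
    - [0,0,0]
    - [0,0,0]
    - [0,0,0]
    - [0,0,0]
    - [0,0,0]
    - [0,0,0]
    - [0,0,0]
    - [0,0,0]
    - [0,0,0]
    - [0,0,0]

```text
time_s: 11.3
tool_pos: [0.5099, -0.0294, 0.0777]
ee_rot: [180.0, 0.0, -35.5]
wrist_force: [0.8, -0.3, 0.1]
finger_gap: 0.648
```

```bash
python3 look.py w5 wrist
```

```text
11.3 [ 0.50988015 -0.02937519  0.07767323] [ 1.79986971e+02  2.50559462e-02 -3.54593046e+01] [ 0.77670756 -0.25682059  0.08254792] [[-100.87516242   -1.01607086]]
```

View pics/w5.png

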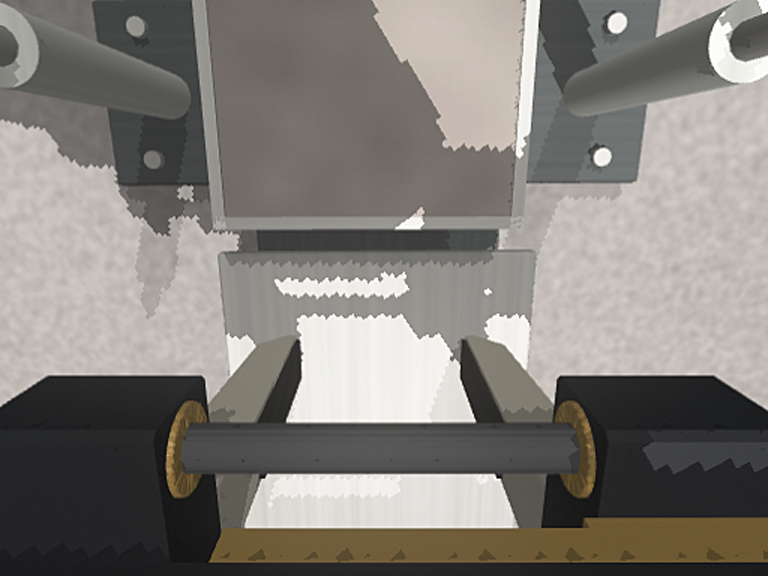

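```bash
python3 pan.py w5 "[(212,230),(523,230)]" .09;python3 pan.py w5 "[(219,253),(536,252)]" .07
```

```text
[[-50.7, 53.4], [-51.0, -47.4]] [-50.8   3. ] tcp [[-100.87516242   -1.01607086]]
[[-62.1, 58.8], [-62.1, -58.9]] [-62.1  -0. ] tcp [[-100.87516242   -1.01607086]]
```

The pan is centred at about (-1, +3) mm and the shelf gap is clear. I raise, rotate, and travel to the cover.

play_rows:
  jaw: [0.3,0.3,0.3,0.3,0.3,0.3,0.3,0.3,0.3,0.3,0.3,0.3,0.3]
  linear:
    - [0,0,-17]
    - [0,0,-17]
    - [0,0,-17]
    - [0,0,-17]
    - [0,0,-17]
    - [0,0,-17]
    - [0,0,-17]
    - [0,0,-17]
    - [0,0,-17]
    - [0,0,-17]
    - [0,0,-17]
    - [0,0,-17]
    - [0,0,-17]
  rotation:
    - [0,0,0]
    - [0,0,0]
    - [0,0,-0.176]
    - [0,0,-0.176]
    - [0,0,-0.176]
    - [0,0,-0.176]
    - [0,0,-0.176]
    - [0,0,-0.176]
    - [0,0,-0.176]
    - [0,0,-0.176]
    - [0,0,-0.176]
    - [0,0,-0.176]
    - [0,0,-0.181]

```text
time_s: 12.98
tool_pos: [0.5109, -0.0277, 0.3005]
ee_rot: [179.9, -0.0, 76.2]
wrist_force: [-0.2, -0.4, 0.7]
finger_gap: 0.652
```

play_rows:
  jaw: [0,0,0,0,0,0,0,0,0,0,0,0,0,0]
  linear:
    - [30.5,-9.7,0]
    - [30.5,-9.7,0]
    - [30.5,-9.7,0]
    - [30.5,-9.7,0]
    - [30.5,-9.7,0]
    - [30.5,-9.7,0]
    - [30.5,-9.7,0]
    - [30.5,-9.7,0]
    - [30.5,-9.7,0]
    - [30.5,-9.7,0]
    - [30.5,-9.7,0]
    - [30.5,-9.7,0]
    - [0,0,0]
    - [0,0,0]
  rotation:
    - [0,0,0]
    - [0,0,0]
    - [0,0,0]
    - [0,0,0]
    - [0,0,0]
    - [0,0,0]
    - [0,0,0]
    - [0,0,0]
    - [0,0,0]
    - [0,0,0]
    - [0,0,0]
    - [0,0,0]
    - [0,0,0]
    - [0,0,0]

```text
time_s: 14.72
tool_pos: [0.4873, 0.355, 0.2993]
ee_rot: [180.0, -0.0, 75.9]
wrist_force: [0.6, -0.9, 0.1]
finger_gap: 0.499
```

```bash
python3 look.py w6 wrist; python3 look.py t6 top
```

```text
14.72 [0.48728513 0.35495579 0.299307  ] [ 1.79975357e+02 -9.24844573e-03  7.58797539e+01] [ 0.61681178 -0.90443908  0.0762699 ] [[199.56783068 239.72206069]]
14.78 [0.48742465 0.35467159 0.2992235 ] [ 1.79977988e+02 -7.72148084e-03  7.58478700e+01] [-0.19478312 -0.8139855   0.2850696 ] [[199.41669639 239.44386233]]
```

View pics/w6.png

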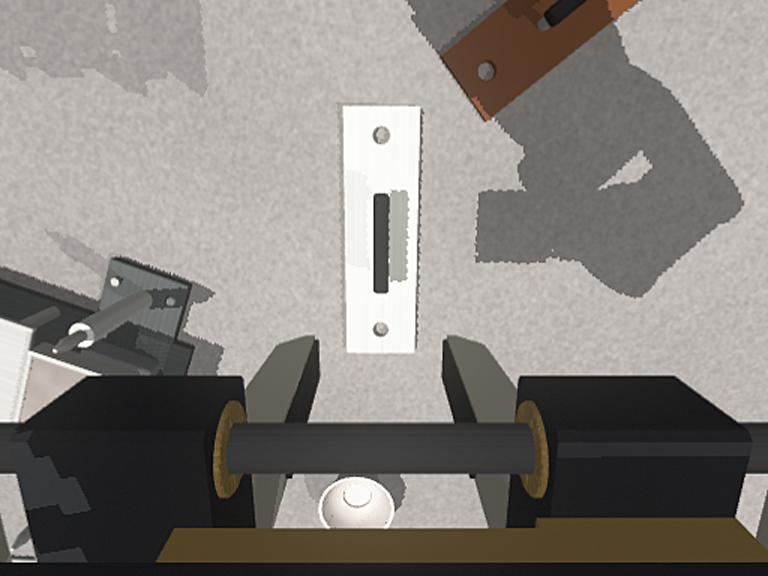

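View pics/t6.png

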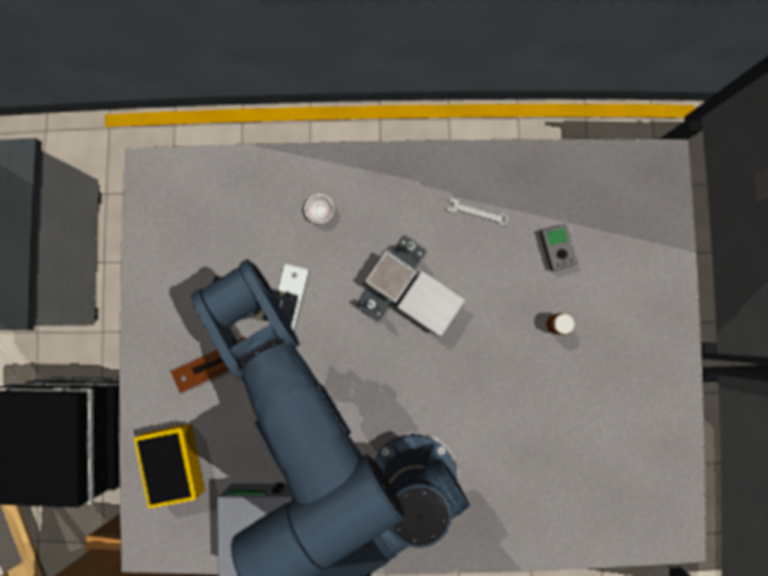

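The wrist picture shows the aluminium cover at corners (343,106) and (415,353), the bar at columns 373–389 and rows 194–293, and the holes at (381,134) and (381,329). The top view shows the pan sitting on the post.

```bash
python3 - <<'E'
from h import *
import pickle
st=pickle.load(open("w6.pkl","rb"));mt=T_wc("wrist",st)
th=np.radians(st['ee_rot'][2]);t=st['tool_pos']
def f(l,z):
    w=unproj((np.array(l,float)+.5)/1.5-.5,z,"wrist",mt);d=(w-t)[:,:2]*1000
    r=np.c_[d@[np.cos(th),np.sin(th)],d@[np.sin(th),-np.cos(th)]];m=w.mean(0)
    print(r.round(1).tolist(),r.mean(0).round(1),m.round(4))
f([(343,106),(421,107),(415,353),(347,352)],.008)
f([(381,134),(381,329)],.008)
f([(373,194),(389,194),(389,293),(373,293)],.052)
E
python3 - <<'E'
import cv2
im=cv2.imread('pics/w6.png');cv2.imwrite('pics/w6c.png',cv2.resize(im[90:370,320:450],None,fx=2,fy=2))
E
```

```text
[[-33.9, -119.6], [36.7, -118.7], [35.5, 121.1], [-35.0, 119.8]] [0.8 0.6] [0.4881 0.3556 0.008 ]
[[0.5, -95.4], [0.3, 94.6]] [ 0.4 -0.4] [0.487  0.3554 0.008 ]
[[-6.6, -44.3], [7.2, -44.2], [7.5, 43.9], [-7.0, 43.9]] [ 0.3 -0.2] [0.4872 0.3552 0.052 ]
```

View pics/w6c.png

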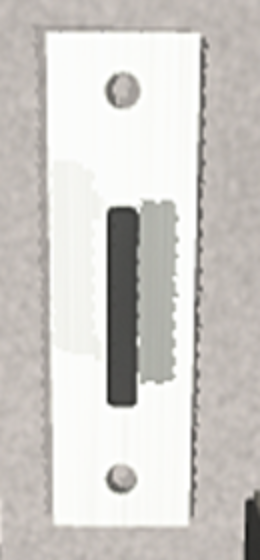

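The tool is already centred over the handle to within 0.5 mm and aligned. I descend 273 mm and grip.

play_rows:
  jaw: [0,0,0,0,0,0,0,0,0,0,0,0,-1,-1,-1,-1,-1,-1]
  linear:
    - [0,0,30]
    - [0,0,30]
    - [0,0,30]
    - [0,0,30]
    - [0,0,30]
    - [0,0,30]
    - [0,0,30]
    - [0,0,20]
    - [0,0,20]
    - [0,0,13]
    - [0,0,10]
    - [0,0,0]
    - [0,0,0]
    - [0,0,0]
    - [0,0,0]
    - [0,0,0]
    - [0,0,0]
    - [0,0,0]
  rotation:
    - [0,0,0]
    - [0,0,0]
    - [0,0,0]
    - [0,0,0]
    - [0,0,0]
    - [0,0,0]
    - [0,0,0]
    - [0,0,0]
    - [0,0,0]
    - [0,0,0]
    - [0,0,0]
    - [0,0,0]
    - [0,0,0]
    - [0,0,0]
    - [0,0,0]
    - [0,0,0]
    - [0,0,0]
    - [0,0,0]
  squeeze: 40

```text
time_s: 17.08
tool_pos: [0.4875, 0.3553, 0.0258]
ee_rot: [180.0, -0.0, 75.9]
wrist_force: [-0.5, -0.7, 3.4]
finger_gap: 0.147
```

```bash
python3 look.py w7 wrist
```

```text
17.07 [0.48748539 0.35532597 0.02582301] [ 1.79992791e+02 -7.43462242e-03  7.58594405e+01] [-0.48981233 -0.72814822  3.4047289 ] [[199.9856352  239.77281765]]
```

View pics/w7.png

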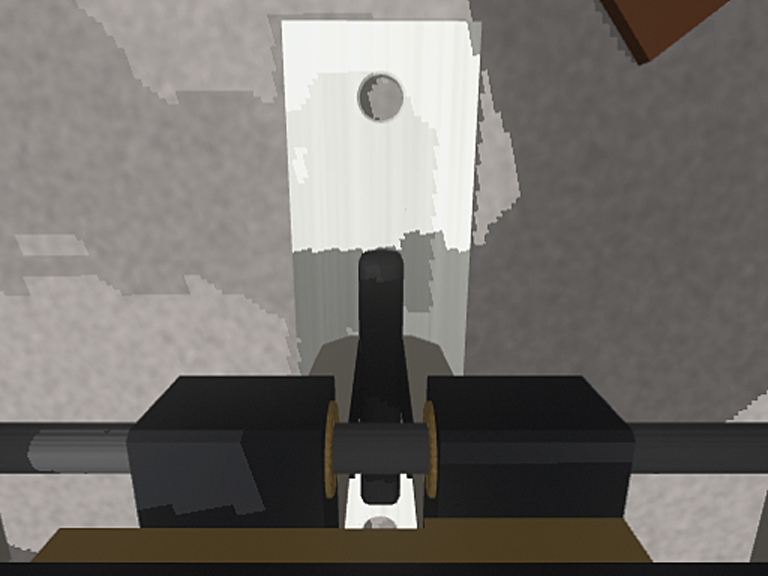

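Run:
```python
from h import *
import pickle
st=pickle.load(open("w7.pkl","rb"));mt=T_wc("wrist",st)
th=np.radians(st['ee_rot'][2]);t=st['tool_pos']
def f(l,z):
    w=unproj((np.array(l,float)+.5)/1.5-.5,z,"wrist",mt);d=(w-t)[:,:2]*1000
    r=np.c_[d@[np.cos(th),np.sin(th)],d@[np.sin(th),-np.cos(th)]];m=w.mean(0)
    print(r.round(1).tolist(),r.mean(0).round(1),m.round(4))
f([(381,97)],.008)
f([(281,20),(481,23)],.008)
f([(360,252),(404,252)],.052)
th=np.radians(54.66);d=np.array([.5674,.0535])-t[:2];print(d@[np.cos(th),np.sin(th)],d@[np.sin(th),-np.cos(th)])
```

```text
[[-0.2, -94.5]] [ -0.2 -94.5] [0.3958 0.3782 0.008 ]
[[-35.0, -119.6], [34.7, -118.6]] [-1.000e-01 -1.191e+02] [0.372  0.3843 0.008 ]
[[-6.6, -46.0], [6.5, -46.0]] [ -0.1 -46. ] [0.4429 0.3665 0.052 ]
-0.1999849084796639 0.23977342378018932
```

play_rows:
  jaw: [-1,-1,-1,-1,-1,-1,-1,-1,-1,-1,-1,-1,-1]
  linear:
    - [0,0,-5]
    - [0,0,-10]
    - [0,0,-20]
    - [0,0,-25]
    - [0,0,-25]
    - [0,0,-25]
    - [0,0,-25]
    - [0,0,-25]
    - [0,0,-25]
    - [0,0,-25]
    - [0,0,-15]
    - [0,0,-10]
    - [0,0,0]
  rotation:
    - [0,0,0]
    - [0,0,0]
    - [0,0,0]
    - [0,0,0]
    - [0,0,0]
    - [0,0,0]
    - [0,0,0]
    - [0,0,0.074]
    - [0,0,0.074]
    - [0,0,0.074]
    - [0,0,0.074]
    - [0,0,0.074]
    - [0,0,0]
  squeeze: 40

```text
time_s: 18.75
tool_pos: [0.4875, 0.3554, 0.2624]
ee_rot: [180.0, -0.1, 54.7]
wrist_force: [-0.2, -0.1, -4.2]
finger_gap: 0.147
```

The grip holds: 13.7 mm opening and 4.2 N load, with the cover centred on the TCP. I carry it over the rig.

play_rows:
  jaw: [-1,-1,-1,-1,-1,-1,-1,-1,-1,-1,-1,-1,-1,-1,-1,-1,-1,-1]
  linear:
    - [-6,7,0]
    - [-12,15,0]
    - [-14,17,0]
    - [-14,17,0]
    - [-14,17,0]
    - [-14,17,0]
    - [-14,17,0]
    - [-14,17,0]
    - [-14,17,0]
    - [-14,17,0]
    - [-14,17,0]
    - [-14,17,0]
    - [-14,17,0]
    - [-14,17,0]
    - [-10,10,0]
    - [-4,4,0]
    - [0,0,0]
    - [0,0,0]
  rotation:
    - [0,0,0]
    - [0,0,0]
    - [0,0,0]
    - [0,0,0]
    - [0,0,0]
    - [0,0,0]
    - [0,0,0]
    - [0,0,0]
    - [0,0,0]
    - [0,0,0]
    - [0,0,0]
    - [0,0,0]
    - [0,0,0]
    - [0,0,0]
    - [0,0,0]
    - [0,0,0]
    - [0,0,0]
    - [0,0,0]

```text
time_s: 21.0
tool_pos: [0.5674, 0.0538, 0.2606]
ee_rot: [-180.0, -0.0, 54.7]
wrist_force: [0.7, 0.9, -3.6]
finger_gap: 0.146
```

```bash
python3 look.py w8 wrist; python3 look.py s8 scene
```

```text
21.0 [0.56737618 0.05379285 0.26064246] [-1.79992350e+02 -5.88294972e-03  5.46909175e+01] [ 0.65536337  0.90739796 -3.61123416] [[0.22510465 0.18882449]]
21.05 [0.56737895 0.05388129 0.26062642] [-1.79991164e+02 -4.83974968e-03  5.46991015e+01] [ 0.3122947   0.55779421 -4.38341028] [[0.29885706 0.23771651]]
```

View pics/w8.png

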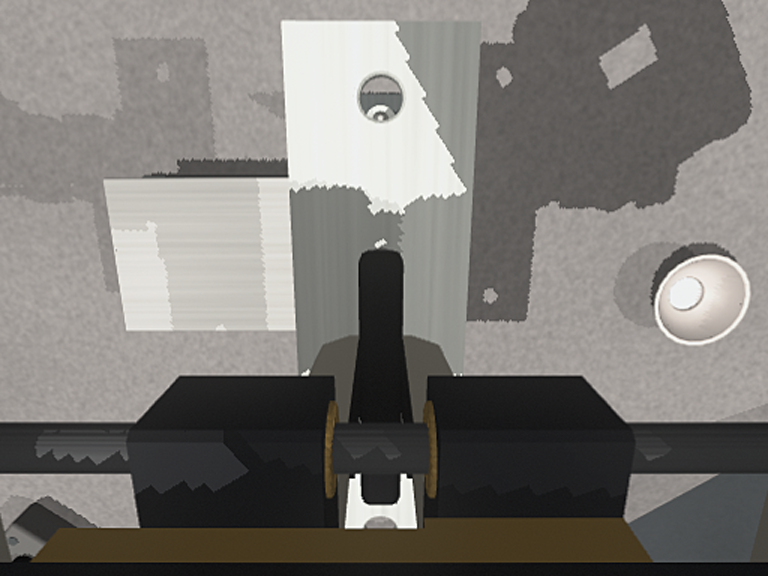

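View pics/s8.png

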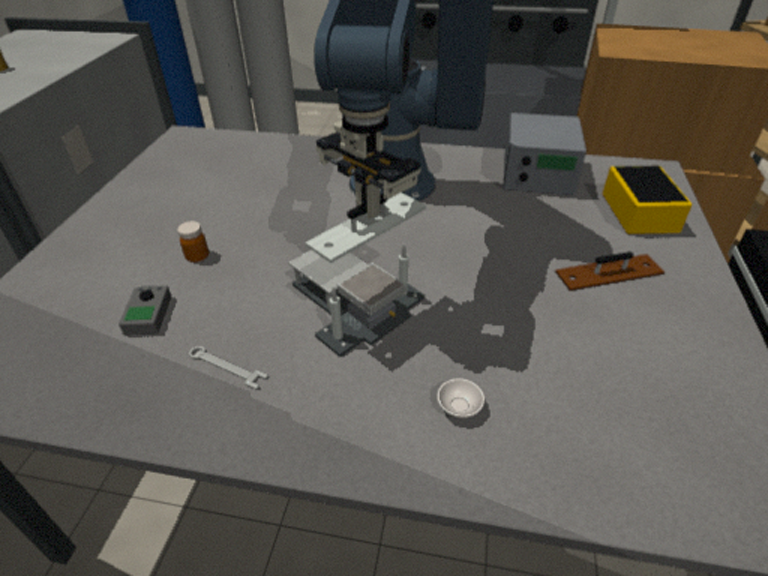

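Through the far hole I can see the pin tip and shoulder ring at about (380,115). I'll compare that with the prediction.

Run:
```python
from h import *
import pickle
st=pickle.load(open("w8.pkl","rb"));mt=T_wc("wrist",st)
RIG=np.array([.5674,.0535,.954]);cs,sn=np.cos(.954),np.sin(.954)
for z in(.144,.132,.112):
    P=[[RIG[0]-sn*.095,RIG[1]+cs*.095,z]];print(z,(proj(P,"wrist",mt)+.5)*1.5-.5)
im=cv2.imread("pics/w8.png")[60:135,330:430];cv2.imwrite("pics/w8c.png",cv2.resize(im,None,fx=6,fy=6,interpolation=cv2.INTER_CUBIC))
```

```text
0.144 [[380.7075425  118.70836449]]
0.132 [[380.67908038 120.43786843]]
0.112 [[380.63657181 123.02093197]]
```

View pics/w8c.png

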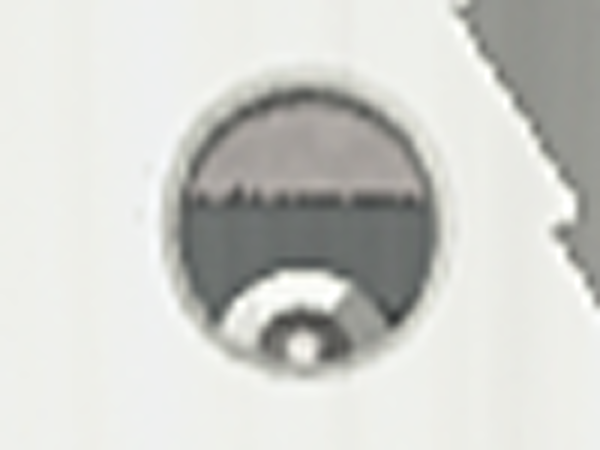

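The prediction matches to 0.5 px (under 1 mm). I lower to just above the pin tips and check again.

play_rows:
  jaw: [-1,-1,-1,-1,-1,-1,-1,-1,-1,-1]
  linear:
    - [0,0,10]
    - [0,0,10]
    - [0,0,10]
    - [0,0,10]
    - [0,0,10]
    - [0,0,10]
    - [0,0,10]
    - [0,0,7]
    - [0,0,4]
    - [0,0,0]
  rotation:
    - [0,0,0]
    - [0,0,0]
    - [0,0,0]
    - [0,0,0]
    - [0,0,0]
    - [0,0,0]
    - [0,0,0]
    - [0,0,0]
    - [0,0,0]
    - [0,0,0]

```text
time_s: 22.35
tool_pos: [0.5675, 0.0533, 0.1795]
ee_rot: [-180.0, 0.0, 54.7]
wrist_force: [0.4, -0.8, -4.0]
finger_gap: 0.147
```

```bash
python3 look.py w9 wrist
python3 - <<'E'
import cv2
im=cv2.imread("pics/w9.png");a=cv2.resize(im[60:135,330:430],None,fx=6,fy=6,interpolation=cv2.INTER_CUBIC);cv2.imwrite("pics/w9c.png",a)
E
```

```text
22.35 [0.56751102 0.0533208  0.1795198 ] [-1.79993736e+02  3.59828436e-03  5.46599032e+01] [ 0.44131277 -0.8405175  -4.01039501] [[-0.08196192 -0.19421601]]
```

View pics/w9c.png

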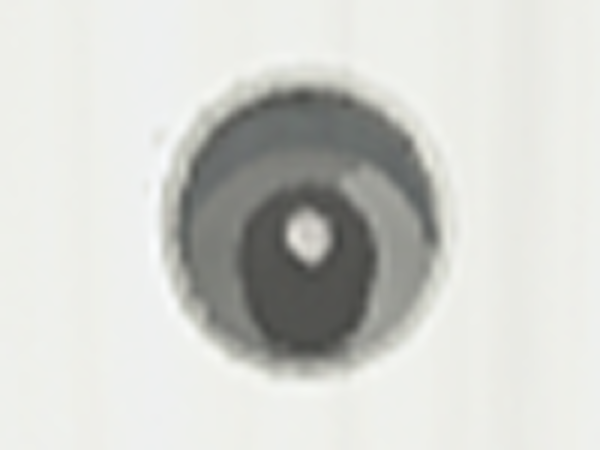

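The pin tip is centred in the hole. I lower slowly.

play_rows:
  jaw: [-1,-1,-1,-1,-1,-1,-1,-1,-1,-1,-1,-1,-1,-1]
  linear:
    - [0,0,3]
    - [0,0,3]
    - [0,0,3]
    - [0,0,3]
    - [0,0,3]
    - [0,0,3]
    - [0,0,3]
    - [0,0,3]
    - [0,0,3]
    - [0,0,3]
    - [0,0,3]
    - [0,0,3]
    - [0,0,3]
    - [0,0,0]
  rotation:
    - [0,0,0]
    - [0,0,0]
    - [0,0,0]
    - [0,0,0]
    - [0,0,0]
    - [0,0,0]
    - [0,0,0]
    - [0,0,0]
    - [0,0,0]
    - [0,0,0]
    - [0,0,0]
    - [0,0,0]
    - [0,0,0]
    - [0,0,0]

```text
time_s: 24.15
tool_pos: [0.5674, 0.0533, 0.1404]
ee_rot: [-180.0, 0.0, 54.7]
wrist_force: [-0.7, -0.9, -4.5]
finger_gap: 0.143
```

play_rows:
  jaw: [-1,-1,-1,-1]
  linear:
    - [0,0,1]
    - [0,0,1]
    - [0,0,0.5]
    - [0,0,0]
  rotation:
    - [0,0,0]
    - [0,0,0]
    - [0,0,0]
    - [0,0,0]

```text
time_s: 24.65
tool_pos: [0.5675, 0.0533, 0.1381]
ee_rot: [-180.0, -0.0, 54.7]
wrist_force: [0.3, 0.3, -4.1]
finger_gap: 0.147
```

Still carrying the weight (-4 N), so I go down in half-millimetre steps.

play_rows:
  jaw: [-1,-1,-1]
  linear:
    - [0,0,0.4]
    - [0,0,0.3]
    - [0,0,0]
  rotation:
    - [0,0,0]
    - [0,0,0]
    - [0,0,0]

```text
time_s: 25.02
tool_pos: [0.5676, 0.0534, 0.1378]
ee_rot: [180.0, -0.0, 54.7]
wrist_force: [-3.7, -0.0, 2.6]
finger_gap: 0.147
```

```bash
python3 look.py w10 wrist; python3 -c "
from h import *
print(np.mean([sensors.read_state()['wrist_force'] for _ in range(5)],0))"
```

```text
25.02 [0.56759178 0.05335653 0.13780605] [ 1.79986704e+02 -1.15955944e-02  5.46623493e+01] [-3.73774676 -0.01416015  2.57509461] [[-0.00609694 -0.23942938]]
[-2.60205603 -1.20338455  2.52853584]
```

View pics/w10.png

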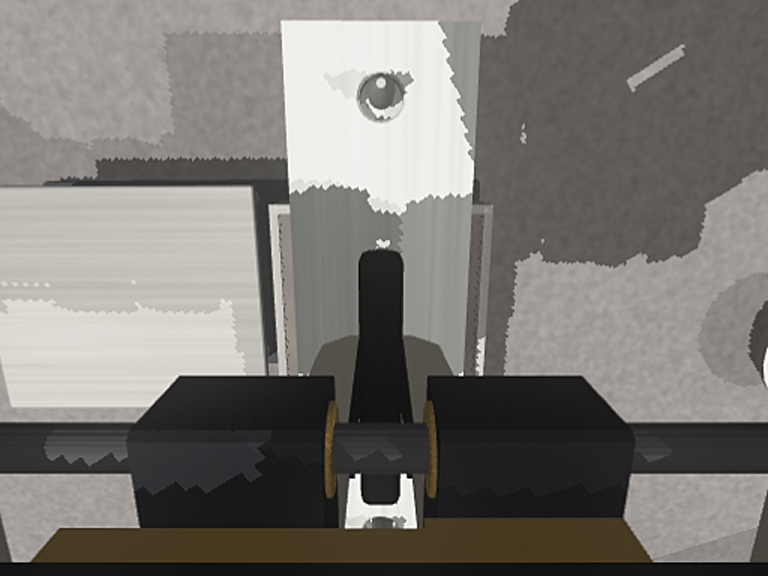

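The force has flipped to +2.5 N at exactly the seat height (TCP 0.1378), so the cover is resting on both shoulders. I release and retreat straight up.

play_rows:
  jaw: [-0.9,-0.7,-0.5,-0.3,-0.3,-0.3,-0.3,-0.3,-0.3,-0.3,-0.3,-0.3,-0.3]
  linear:
    - [0,0,0]
    - [0,0,0]
    - [0,0,0]
    - [0,0,0]
    - [0,0,0]
    - [0,0,0]
    - [0,0,-5]
    - [0,0,-10]
    - [0,0,-20]
    - [0,0,-25]
    - [0,0,-30]
    - [0,0,-30]
    - [0,0,0]
  rotation:
    - [0,0,0]
    - [0,0,0]
    - [0,0,0]
    - [0,0,0]
    - [0,0,0]
    - [0,0,0]
    - [0,0,0]
    - [0,0,0]
    - [0,0,0]
    - [0,0,0]
    - [0,0,0]
    - [0,0,0]
    - [0,0,0]

```text
time_s: 26.7
tool_pos: [0.5685, 0.0534, 0.2601]
ee_rot: [179.8, -0.2, 54.7]
wrist_force: [-0.1, -0.1, -0.2]
finger_gap: 0.353
```

```bash
python3 look.py w11 wrist; python3 look.py s11 scene
python3 - <<'E'
import cv2
im=cv2.imread("pics/s11.png");cv2.imwrite("pics/s11c.png",cv2.resize(im[220:380,270:450],None,fx=3.5,fy=3.5,interpolation=cv2.INTER_CUBIC))
E
```

```text
26.7 [0.56845974 0.053359   0.26014092] [ 1.79782481e+02 -1.58318190e-01  5.46651337e+01] [-0.05210715 -0.06092997 -0.15431683] [[ 0.49796127 -0.94602511]]
26.75 [0.5677475  0.05331707 0.25833483] [ 1.79910765e+02 -6.51477817e-02  5.46602258e+01] [ 0.12865154 -0.27067856 -0.55439726] [[ 0.05178032 -0.38928471]]
```

View pics/w11.png

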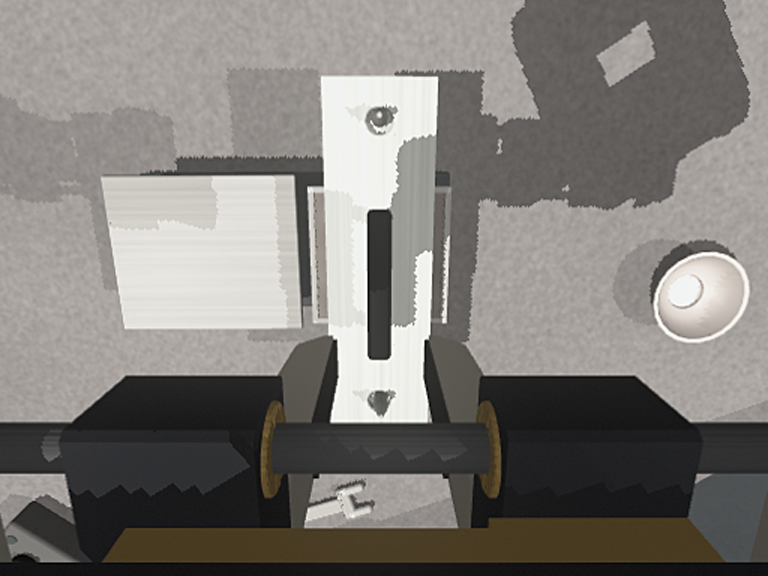

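View pics/s11c.png

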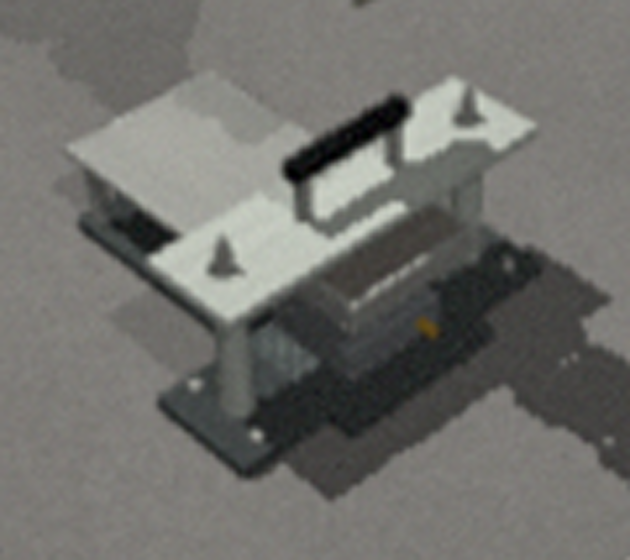

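Both pins stand through the cover, the plate is level and the gripper is clear. I run a last numeric check of the pan and cover from this picture.

```bash
python3 pan.py w11 "[(308,187),(451,187),(445,322),(315,322)]" .09; python3 pan.py w11 "[(321,76),(438,76)]" .12; python3 pan.py w11 "[(367,210),(391,210),(391,359),(367,359)]" .164; python3 -c "
from h import *
s=sensors.read_state();print(s['tool_pos'],s['dq'],s['time_s'])"
```

```text
[[-49.6, 52.8], [49.6, 52.6], [48.9, -46.5], [-48.5, -46.2]] [0.1 3.2] tcp [[ 0.49796127 -0.94602511]]
[[-34.8, 119.3], [34.9, 119.2]] [  0.  119.2] tcp [[ 0.49796127 -0.94602511]]
[[-7.0, 44.6], [6.1, 44.6], [6.5, -43.6], [-7.8, -43.6]] [-0.5  0.5] tcp [[ 0.49796127 -0.94602511]]
[0.56726978 0.05330294 0.25720395] [-0.03737286  0.9424734   0.91095292 -0.09005622 -0.16107046  0.0044683 ] 26.8
```

All well within tolerance, so I hand in.

```bash
python3 -c "
from workcell import arm
print(arm.hand_in())"
```

```text
the job is handed in; nothing more can be done
None
```

The pan is on the balance post, the cover is seated over both pins, and the job is handed in at about 27 s of the 64 s allowed. `hand_in()` reports no verdict, so the result rests on my own checks.

- **Pan:** I pushed it along the shelf and across the gap with two half-open fingers, without lifting it. That squared it up from about 5° off. In the last wrist picture its centre was about 0 mm off along the slide and 3 mm sideways, square, with roughly 12 mm of clear space to the shelf.
- **Cover:** I lowered the aluminium cover until the wrist force went from -4 N to +2.5 N at exactly the seat height, then released it and backed straight up. The last pictures show both pins through the holes, the plate level, its centre within about 0.5 mm and its yaw aligned.
- **Robot:** The gripper is open and clear of the cover, with about 0 N on the wrist.
- **Bystanders:** Nothing was near them during the moves, and they looked unmoved in the pictures. I did not re-measure their positions at the end.

No check failed or disagreed.

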